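Couple the slicer's knurled drive collar and hold it home

TASK

Thread the blue knurled collar, standing upright as it is now, down over the spindle on top of the white vegetable slicer, and turn it until the hidden keyways in its underside drop over the spindle's cross pin. Then push it fully home against the sprung seat, as far as it goes, and finish while still holding it pushed down there. Leave the other things on the counter alone.

Things in the scene. Friction and masses are not known exactly. Their poses are not given: they have to be found in the camera images.
- collar_mid (a point): Centre (on the axis, half-way up) of the loose knurled collar: blue plastic ring, 56 mm across, 40 mm high, round through bore 23 mm, 110 to 230 g. It stands on the counter the right way up, z axis up.
- collar_foot (a point): Centre of the collar's underside, 20 mm below collar_mid. Two opposite keyways are cut into it from the bore: 12 mm wide, 24 mm deep, reaching neither the outside nor the top, so unseen from above. Which way round they lie is not told: find them by turning. One meets the pin within half a turn either way, with about 0.15 rad of play either side.
- spindle_tip (a point): Top centre of the fixed upright steel spindle, 20 mm thick, its last 10 mm tapered to an 8 mm tip. It stands 66 mm above the flat top of the white slicer base (240 x 280 x 100 mm, fixed, yaw varies), 166 mm above the counter. Collar centre below the tip: 9 mm while it rests on the pin, 20 mm when it has dropped onto the seat, 30 mm when pushed fully home.
- pin (a point): Middle of the fixed brass cross pin through the spindle, 32 mm below its tip. The pin is level, 6 mm thick, along this point's x axis, and sticks out 19 mm from the spindle's axis on both sides; its upper edge is 29 mm below the tip.
- seat (a joint): Sprung seat: dark steel ring, 53 mm across, around the spindle, its top 40 mm below the tip. 0 = up, 0.010 m = pushed fully down onto its stop. It pushes back with about 4 N at first and 10 N when fully down, and rises again when let go.
- cup: White ceramic cup, 64 mm across, 45 mm high, origin at the centre of its underside; it may stand in the near or the far place beside the collar. Bystander.
- ketchup: Red sauce bottle, 56 mm across, 170 mm high, origin under its centre. Bystander.
- mustard: Yellow sauce bottle, 56 mm across, 170 mm high, origin under its centre. Bystander.
- pickles: Green glass jar, 80 mm across, 110 mm high, origin under its centre. Bystander.
- pan: Steel food pan of tomato slices, 176 x 108 x 65 mm, origin under its centre. Bystander.

How it is judged:
By the outcome, as a careful person would: the job done as asked, in the order asked, and still so for the second after the job is handed in, while the arm keeps its last pose, push and grip.
It also fails if it takes over 61 s, if anything falls off the work surface, if the arm or the gripper's body presses on something with over 40 N, if the wrist force passes 120 N, or if a joint passes its speed limit or range.

ROBOT

A 7-joint arm with a two-finger parallel gripper is mounted at the origin on the work surface. World frame = base frame: x ahead of the robot, y to its left, z up, the work surface at z = 0. Lengths are in m, angles in rad, forces in N, time in s.
With the tool pointing down it reaches from about 0.4 to 0.875 m from the base axis. Payload 19.3 kg.
Tool frame: the origin (TCP) lies midway between the tips of the shut fingers; the grasp point (between the pads) lies 19 mm behind it; x points along the fingers, y is the direction in which the jaws open and shut, and the axes are right-handed (so a half turn about x gives the same grasp; the last joint's range is limited). The gripper opens to 85 mm and grips with 20 to 120 N. Pads are 22 mm wide; open, the fingers measure 114 mm over their backs; the gripper's body (76 mm by 85 mm) begins 54 mm behind the grasp point. The pads swing forward as they close: fully open they stand 13 mm farther back than shut.
Start: joints at [1.116, 0.521, -0.036, 1.599, 0.021, 1.021, -0.113], TCP at [0.235, -0.579, 0.231] pointing down, gripper open.
Joint ranges: [-2.91, 2.91], [-0.3, 2.13], [-1.5, 1.42], [0.17, 2.43], [-1.26, 4.41], [0.16, 1.93], [-2.52, 2.52]. Speed limits (rad/s): [1.89, 1.89, 2.39, 2.39, 3.01, 3.01, 3.01].

INTERFACE

Orientations are given as [roll, pitch, yaw] about the fixed x, y, z axes, in that order (R = Rz(yaw) Ry(pitch) Rx(roll)).
In Python, from workcell import bot gives the robot as it stands. The module is installed in compiled form; this text tells all that it offers.
- The arm moves only by the tool servo_tool, never from a script. Its argument "targets" is a list of rows, each an object of numbers: "x", "y", "z": the shift along the tool's x, y, z as a fraction of full scale; "wx", "wy", "wz": the turn, a rotation vector about the tool's x, y, z as a fraction of full scale. A call has 1 to 12 rows; each row is the pose to reach, as a shift and turn from the pose measured when the call began, along the tool's axes at that moment, turning the shorter way round; what a row does not reach only later rows make up. Full scale, the value 1, is 40 cm for a shift and 360 degrees for a turn. A row lasts 1/8 s, in which the tool goes at most 62.5 mm and 10.7 degrees, less where a joint would pass 70% of its speed; a pose out of reach is approached as far as the arm can. A call with a number of a shift or a turn outside -1 to 1 is refused whole. A call with a gripper value outside its range is refused whole. "grip" is the gripper command: -1 is shut, 1 is fully open, values between are in proportion, set as the call begins (left out, the last holds). The fingers move at their own pace and stop on an object; "squeeze" is the grip in N (left out, the last holds). Time passes only in rows, so rows that repeat a pose let the fingers close. It gives the time, the measured TCP pose, the force and the opening at its end, in the units of the state.
- bot.observe(): the state, without advancing time (a new reading comes with each control period).
- bot.grab_frame(name): name is "scene" or "top" or "wrist"; returns (picture, depth): 384x512x3 uint8, red, green, blue; 384x512 float32, m along the optical axis (not along the pixel's ray), 0 where there is no reading.
- bot.get_calibration(name): a dict with "intrinsics" (3x3 intrinsics, pixels), "k1" (the pictures are not rectified: a ray, as slopes to the right and down, at radius r is drawn at 1 + k1 r^2 times it, then the intrinsics apply), "R" (3x3) and "t" (3): a world point X has camera coordinates R X + t. Camera axes: x right, y down, z forward; pixel columns grow to the right and rows downward; lengths in m; the calibration is good to about 2 mm. A picture is of the moment at which its call begins: read the wrist's pose just before it. get_calibration takes no time and is no camera call; for the wrist camera it gives the pose at the moment of the call.
- bot.job_done(): hands the job in, once; it reports no verdict.
Trained networks look in the newest picture that a camera, given by its name, has taken for a name from the list of things; names that differ only in an ending like _2 or _b are one class to them, and where a whole thing is asked for, a point or a joint stands for the part that bears it (a point fixed in the world has none). Each returns a list of dicts, best first, with "confidence" (0 to 1); they miss things now and then, are a little off and sometimes report something else, mostly with a low value. They report only what shows in the picture. A call takes as long as a camera call.
- bot.trace(camera, target): "mask" (384x512 bool, what is visible of it) and "pixel" ([column, row] in pixels, amid what is visible of it).
The state is a dict: "clock": time; "qpos": joint angles; "qd": joint speeds; "joint_efforts": joint torques, N m; "position": TCP position; "tool_rot": TCP orientation; "force": force on the tool from outside, world axes, zero at the start; "moment": the same for the moment, N m; "grip_width": finger opening in m.
Only numpy, scipy, OpenCV 4.12 (cv2) and the standard library are available. Lean on these libraries where they do the work, as an engineer would, in place of code of your own. Each camera call takes 0.05 s, during which the arm holds its last target. There are 200 camera calls.

## Working session

There is one attempt and no reset: what is moved stays moved. The work goes in short steps, Python scripts to look and compute and a tool call to move; the robot and the scene stay as the last step left them, time stands still between calls to the robot, and variables do not carry over. Pictures are saved under pics/ and viewed, on a budget of 10 in all, crops included, one or two more only if the job needs it, and the job is handed in when it is done.

Besides the shell and the picture viewer there is one more tool, called as a command line: name --argument value ..., lists and objects as JSON in quotes. servo_tool: Moves the arm, as the interface text tells. Shift numbers are shares of 40 cm and turn numbers shares of 360 degrees, none past 1 either way. Its arguments: {"type":"object","properties":{"targets":{"type":"array"},"grip":{"type":"number"},"squeeze":{"type":"number"}},"required":["targets"]}

```bash
mkdir -p pics
cat > h.py <<'E'
import numpy as np, cv2
from workcell import bot
from scipy.spatial.transform import Rotation as Ro
def world(cam,depth,mask=None,cal=None):
    c=cal or bot.get_calibration(cam);K=np.array(c["intrinsics"]);R=np.array(c["R"]);t=np.array(c["t"])
    m=(depth>0) if mask is None else (mask&(depth>0))
    v,u=np.nonzero(m)
    p=cv2.undistortPoints(np.c_[u,v].astype(float).reshape(-1,1,2),K,np.array([c["k1"],0,0,0.])).reshape(-1,2)
    d=depth[v,u]
    return (np.c_[p*d[:,None],d]-t)@R, np.c_[u,v]
E
python3 - <<'E'
from h import *
s=bot.observe();print({k:np.round(v,3) for k,v in s.items()})
ims=[]
for cam in("top","scene"):
    im,d=bot.grab_frame(cam);ims.append(im)
    for n in("collar_mid","spindle_tip","pin","seat","cup","ketchup","mustard","pickles","pan"):
        r=bot.trace(cam,n)
        for q in r[:1]:
            P,_=world(cam,d,q["mask"])
            if len(P): print(cam,n,round(q["confidence"],2),np.round(q["pixel"]),len(P),"med",np.median(P,0).round(3),"lo",np.percentile(P,2,0).round(3),"hi",np.percentile(P,98,0).round(3))
    np.savez(f"{cam}.npz",im=im,d=d)
cv2.imwrite("pics/a.png",cv2.resize(np.hstack(ims)[:,:,::-1],(800,300)))
cv2.imwrite("pics/top.png",ims[0][:,:,::-1])
E
```

```text
{'clock': np.float64(0.0), 'qpos': array([ 1.116,  0.522, -0.036,  1.6  ,  0.021,  1.021, -0.113]), 'qd': array([ 0.003,  0.   ,  0.001,  0.001, -0.   ,  0.001,  0.   ]), 'joint_efforts': array([-1.0000e-03, -9.2711e+01,  1.9790e+00, -3.6993e+01,  1.8000e-02,
        8.0000e-03, -0.0000e+00]), 'position': array([ 0.234, -0.579,  0.231]), 'tool_rot': array([-1.519,  1.57 ,  2.007]), 'force': array([ 0.263, -0.251,  0.752]), 'moment': array([ 0.016,  0.004, -0.054]), 'grip_width': np.float64(0.085)}
top collar_mid 0.7 [376. 188.] 338 med [ 0.588 -0.264  0.039] lo [ 0.56  -0.294 -0.001] hi [ 0.615 -0.24   0.045]
top spindle_tip 0.86 [250. 201.] 7387 med [0.531 0.15  0.101] lo [0.405 0.01  0.088] hi [0.664 0.291 0.127]
top pin 0.86 [248. 203.] 7456 med [0.531 0.149 0.101] lo [0.405 0.008 0.085] hi [0.664 0.291 0.127]
top seat 0.64 [251. 196.] 239 med [0.537 0.148 0.127] lo [0.513 0.124 0.104] hi [0.562 0.174 0.157]
top cup 0.73 [365. 234.] 325 med [ 0.449 -0.231  0.017] lo [ 0.424 -0.252  0.001] hi [ 0.477 -0.194  0.05 ]
top ketchup 0.97 [319. 137.] 408 med [ 0.731 -0.051  0.114] lo [ 0.
[... 646 characters left out ...]
097] lo [0.427 0.013 0.018] hi [0.689 0.299 0.125]
scene seat 0.67 [269. 189.] 134 med [0.55  0.151 0.124] lo [0.523 0.124 0.1  ] hi [0.566 0.173 0.131]
scene cup 0.61 [270. 187.] 123 med [0.55  0.151 0.124] lo [0.524 0.125 0.101] hi [0.566 0.173 0.129]
scene ketchup 0.59 [197. 242.] 567 med [ 0.761 -0.052  0.094] lo [ 0.736 -0.079  0.014] hi [ 0.771 -0.033  0.171]
scene mustard 0.73 [165. 245.] 667 med [ 0.78  -0.136  0.094] lo [ 0.749 -0.164  0.005] hi [ 0.793 -0.116  0.171]
scene pickles 0.73 [138. 239.] 870 med [ 0.762 -0.246  0.085] lo [ 0.712 -0.286  0.007] hi [ 0.779 -0.219  0.113]
scene pan 0.74 [383. 199.] 1680 med [0.474 0.551 0.041] lo [ 0.372  0.494 -0.   ] hi [0.55  0.609 0.066]
```

View pics/a.png

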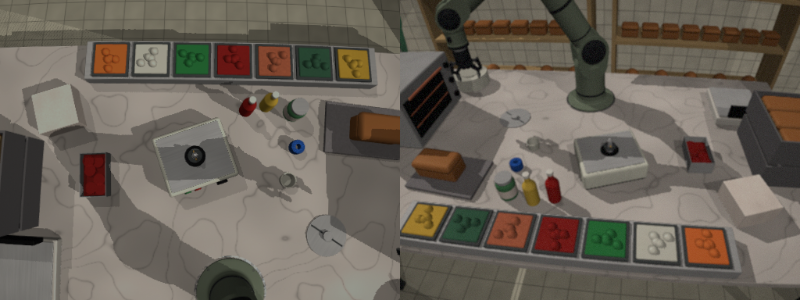

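Top view (left half): the blue collar is at about (297,146), the cup is nearer to the robot at (288,180), and the slicer spindle is at (195,155). The bottles and jar stand beyond the collar.

```bash
cat >> h.py <<'E'
def circ(P):
    A=np.c_[2*P[:,:2],np.ones(len(P))];s=np.linalg.lstsq(A,(P[:,:2]**2).sum(1),rcond=None)[0]
    return s[:2],np.sqrt(s[2]+s[:2]@s[:2])
def circr(P,r,c0):
    from scipy.optimize import least_squares
    return least_squares(lambda c:np.hypot(*(P[:,:2]-c).T)-r,c0,loss="soft_l1",f_scale=.001).x
def Rt(s): return Ro.from_euler("xyz",s["tool_rot"]).as_matrix()
def plan(pos,yaw=None,s=None):
    """print row numbers to reach pos; tool vertical, tool y axis along world angle yaw (default: keep)"""
    s=s or bot.observe();R=Rt(s);y=R[:,1]
    if yaw is None: yaw=np.arctan2(y[1],y[0])
    Y=np.array([np.cos(yaw),np.sin(yaw),0]);X=np.array([0,0,-1.]);G=np.c_[X,Y,np.cross(X,Y)]
    d=R.T@(np.array(pos)-s["position"]);w=Ro.from_matrix(R.T@G).as_rotvec()
    print("at",np.round(s["position"],4),"yaw %.3f"%np.arctan2(y[1],y[0]),"q7 %.2f"%s["qpos"][6],"tilt",np.round(R[:,0],3))
    print("row xyz",np.round(d/.4,4),"w",np.round(w/(2*np.pi),4),"dist",np.linalg.norm(d).round(3),"deg",np.degrees(np.linalg.norm(w)).round(1))
E
python3 - <<'E'
from h import *
for cam in("top","scene"):
    z=np.load(cam+".npz");im,d=z["im"],z["d"]
    P,uv=world(cam,d);C=im[uv[:,1],uv[:,0]].astype(int)
    m=(np.hypot(P[:,0]-.588,P[:,1]+.267)<.04)&(P[:,2]>.034)&(P[:,2]<.05)
    print(cam,"collar top",m.sum(),circ(P[m]),P[m].mean(0),(P[m].min(0)+P[m].max(0))/2,np.ptp(P[m],axis=0))
    n=np.hypot(P[:,0]-.54,P[:,1]-.149)
    for a,b in((.112,.13),(.13,.145),(.145,.175)):
        m=(n<.04)&(P[:,2]>a)&(P[:,2]<b);print("spin",a,m.sum(),P[m].mean(0).round(4),(P[m].min(0)+P[m].max(0))/2,np.ptp(P[m],axis=0).round(3))
plan((.588,-.267,.16))
z=np.load("top.npz")["im"]
cv2.imwrite("pics/b.png",cv2.resize(z[150:250,200:300][:,:,::-1],(600,600),interpolation=cv2.INTER_CUBIC))
E
```

```text
top collar top 216 (array([ 0.58739234, -0.26754984]), np.float64(0.02177976975184937)) [ 0.58709158 -0.267379    0.0402893 ] [ 0.58727083 -0.26738038  0.04067257] [0.05518448 0.05479877 0.0130401 ]
spin 0.112 199 [0.5367 0.1504 0.1266] [0.5364134  0.15026458 0.12399883] [0.052 0.052 0.012]
spin 0.13 28 [0.5361 0.1485 0.1345] [0.53866282 0.15023196 0.13621857] [0.041 0.04  0.012]
spin 0.145 40 [0.5362 0.1503 0.1619] [0.53644162 0.14987312 0.15721288] [0.017 0.017 0.023]
scene collar top 156 (array([ 0.58994605, -0.26876942]), np.float64(0.022520554659940337)) [ 0.59096351 -0.26862683  0.04049627] [ 0.58733528 -0.26888899  0.04043503] [0.05739847 0.05598434 0.01156918]
spin 0.112 123 [0.546  0.1489 0.1241] [0.54116464 0.14847354 0.12231354] [0.053 0.051 0.013]
spin 0.13 22 [0.5482 0.1495 0.1365] [0.54973711 0.14888875 0.13704304] [0.017 0.018 0.014]
spin 0.145 37 [0.5441 0.1486 0.1556] [0.54275271 0.14804889 0.15549121] [0.016 0.017 0.02 ]
at [ 0.2346 -0.5793  0.2313] yaw -1.186 q7 -0.11 tilt [ 0. -0. -1.]
row xyz [ 0.1782 -0.392  -1.112 ] w [-0.  0. -0.] dist 0.477 deg 0.0
```

View pics/b.png

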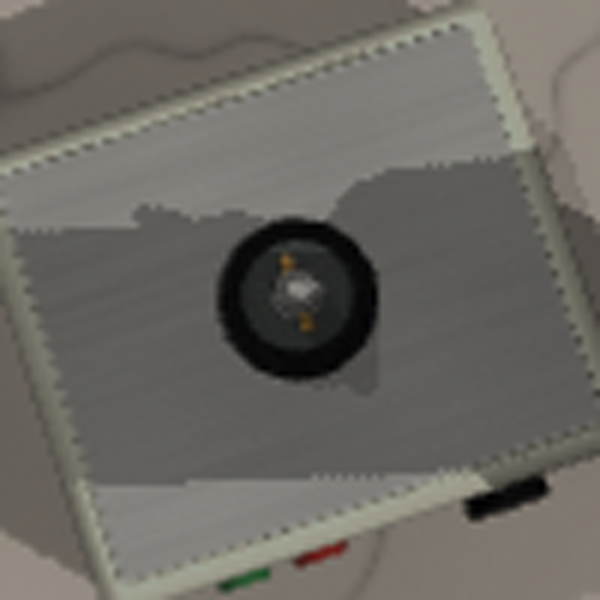

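Close-up of the slicer: the spindle is at about (298,292). The brass pin ends at (287,262) and (306,322), so the pin yaw is about 0.3 rad from world x. Next I move above the collar.

servo_tool --targets '[{"z": -0.1, "y": -0.04, "wx": -0.02}, {"z": -0.23, "y": -0.08, "wx": -0.04}, {"z": -0.38, "y": -0.13, "wx": -0.06}, {"z": -0.53, "y": -0.19, "wx": -0.08}, {"z": -0.67, "y": -0.24, "wx": -0.1}, {"z": -0.8, "y": -0.29, "wx": -0.12}, {"z": -0.92, "y": -0.33, "wx": -0.12}, {"z": -1, "y": -0.35, "wx": -0.12}, {"z": -1, "y": -0.35, "wx": -0.12}, {"z": -1, "y": -0.35, "wx": -0.12}]' --grip 1 --squeeze 60

```text
$.targets[0]: bad value
```

Run:
```python
from h import *
plan((.588,-.268,.16),-.43)
cal=bot.get_calibration("wrist");im,d=bot.grab_frame("wrist")
for q in bot.trace("wrist","collar_mid")[:1]:
    P,_=world("wrist",d,q["mask"],cal);T=P[P[:,2]>.034];print(q["confidence"],q["pixel"],len(T),circ(T),(T.min(0)+T.max(0))/2,np.ptp(T,axis=0))
cv2.imwrite("pics/w1.png",im[:,:,::-1])
```

```text
at [ 0.2346 -0.5793  0.2313] yaw -1.186 q7 -0.11 tilt [ 0. -0. -1.]
row xyz [ 0.1782 -0.3897 -1.111 ] w [-0.1203  0.     -0.    ] dist 0.476 deg 43.3
```

View pics/w1.png

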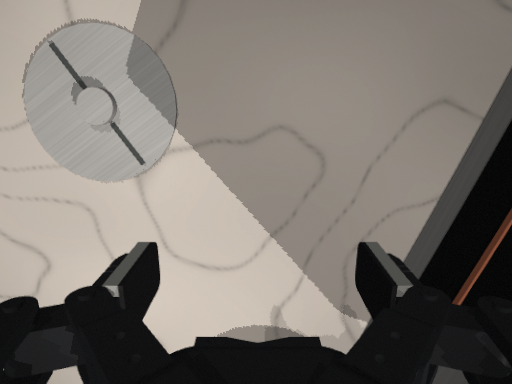

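The wrist view still shows the start pose, because the move was refused. Each row probably needs all six numbers.

servo_tool --targets '[{"x": 0, "y": -0.04, "z": -0.1, "wx": -0.02, "wy": 0, "wz": 0}, {"x": 0, "y": -0.08, "z": -0.23, "wx": -0.04, "wy": 0, "wz": 0}, {"x": 0, "y": -0.13, "z": -0.38, "wx": -0.06, "wy": 0, "wz": 0}, {"x": 0, "y": -0.19, "z": -0.53, "wx": -0.08, "wy": 0, "wz": 0}, {"x": 0, "y": -0.24, "z": -0.67, "wx": -0.1, "wy": 0, "wz": 0}, {"x": 0, "y": -0.29, "z": -0.8, "wx": -0.12, "wy": 0, "wz": 0}, {"x": 0, "y": -0.33, "z": -0.92, "wx": -0.12, "wy": 0, "wz": 0}, {"x": 0, "y": -0.35, "z": -1, "wx": -0.12, "wy": 0, "wz": 0}, {"x": 0, "y": -0.35, "z": -1, "wx": -0.12, "wy": 0, "wz": 0}, {"x": 0, "y": -0.35, "z": -1, "wx": -0.12, "wy": 0, "wz": 0}]' --grip 1 --squeeze 60

```text
clock: 2.35
position: [0.5522, -0.3, 0.2312]
tool_rot: [-0.635, 1.57, -2.638]
force: [-0.0, -0.9, -0.7]
grip_width: 0.0853
```

Run:
```python
from h import *
plan((.588,-.268,.16),-.43)
cal=bot.get_calibration("wrist");im,d=bot.grab_frame("wrist")
for q in bot.trace("wrist","collar_mid")[:1]:
    P,_=world("wrist",d,q["mask"],cal);T=P[P[:,2]>.034];print(q["confidence"],q["pixel"],len(T),circ(T),(T.min(0)+T.max(0))/2,np.ptp(T,axis=0))
cv2.imwrite("pics/w2.png",im[:,:,::-1])
```

```text
at [ 0.5522 -0.3     0.2312] yaw -0.433 q7 -0.17 tilt [-0.001 -0.    -1.   ]
row xyz [ 0.1778  0.0477 -0.1102] w [-0.0004  0.0001  0.0001] dist 0.086 deg 0.2
0.89 [286.1, 128.2] 2071 (array([ 0.58885656, -0.26790026]), np.float64(0.02120840069057877)) [ 0.58882409 -0.26850113  0.03864967] [0.05559492 0.05615668 0.00899063]
```

View pics/w2.png

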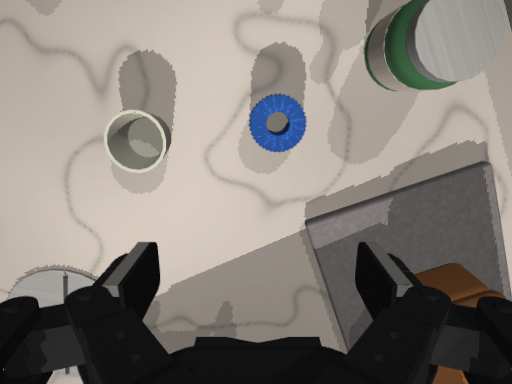

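The collar is at (277,123), its fit agrees with the top view at (0.5885, −0.268), and the path down is clear. I'll descend and grip.

servo_tool --targets '[{"x": 0.05, "y": 0.03, "z": -0.06, "wx": 0, "wy": 0, "wz": 0}, {"x": 0.15, "y": 0.049, "z": -0.11, "wx": 0, "wy": 0, "wz": 0}, {"x": 0.28, "y": 0.049, "z": -0.11, "wx": 0, "wy": 0, "wz": 0}, {"x": 0.4, "y": 0.049, "z": -0.11, "wx": 0, "wy": 0, "wz": 0}, {"x": 0.48, "y": 0.049, "z": -0.11, "wx": 0, "wy": 0, "wz": 0}, {"x": 0.53, "y": 0.049, "z": -0.11, "wx": 0, "wy": 0, "wz": 0}, {"x": 0.565, "y": 0.049, "z": -0.11, "wx": 0, "wy": 0, "wz": 0}, {"x": 0.565, "y": 0.049, "z": -0.11, "wx": 0, "wy": 0, "wz": 0}, {"x": 0.565, "y": 0.049, "z": -0.11, "wx": 0, "wy": 0, "wz": 0}]'

```text
clock: 3.58
position: [0.5888, -0.2691, 0.0064]
tool_rot: [1.239, 1.569, -0.765]
force: [0.6, 0.0, 1.0]
grip_width: 0.0852
```

Run:
```python
from h import *
plan((.5885,-.268,.004),-.43)
```

```text
at [ 0.5888 -0.2691  0.0064] yaw -0.434 q7 -0.32 tilt [ 0.001 -0.001 -1.   ]
row xyz [ 0.006  -0.0018 -0.0023] w [-0.0006  0.0001 -0.0002] dist 0.003 deg 0.2
```

servo_tool --targets '[{"x": 0.003, "y": -0.002, "z": -0.0023, "wx": 0, "wy": 0, "wz": 0}, {"x": 0.003, "y": -0.002, "z": -0.0023, "wx": 0, "wy": 0, "wz": 0}, {"x": 0.003, "y": -0.002, "z": -0.0023, "wx": 0, "wy": 0, "wz": 0}, {"x": 0.003, "y": -0.002, "z": -0.0023, "wx": 0, "wy": 0, "wz": 0}, {"x": 0.003, "y": -0.002, "z": -0.0023, "wx": 0, "wy": 0, "wz": 0}, {"x": 0.003, "y": -0.002, "z": -0.0023, "wx": 0, "wy": 0, "wz": 0}, {"x": 0.003, "y": -0.002, "z": -0.0023, "wx": 0, "wy": 0, "wz": 0}, {"x": 0.003, "y": -0.002, "z": -0.0023, "wx": 0, "wy": 0, "wz": 0}]' --grip -1 --squeeze 80

```text
clock: 4.58
position: [0.5888, -0.268, 0.0062]
tool_rot: [1.382, 1.569, -0.623]
force: [-2.5, 2.0, 12.1]
grip_width: 0.0539
```

Run:
```python
from h import *
s=bot.observe();print(s["grip_width"],s["force"],s["moment"])
plan((.5365,.150,.25),-.43)
plan((.5365,.150,.25),1.57)
plan((.5365,.150,.25),-1.3)
```

```text
0.05392082411298538 [-2.49141617  2.02412226 12.08918945] [ 0.4201237   0.76077333 -0.00095824]
at [ 0.5888 -0.268   0.0062] yaw -0.434 q7 -0.32 tilt [ 0.002 -0.001 -1.   ]
row xyz [-0.6111 -0.5564 -0.893 ] w [-0.0006  0.0001 -0.0004] dist 0.487 deg 0.2
at [ 0.5888 -0.268   0.0062] yaw -0.434 q7 -0.32 tilt [ 0.002 -0.001 -1.   ]
row xyz [-0.6111 -0.5564 -0.893 ] w [-3.189e-01  4.000e-04 -2.000e-04] dist 0.487 deg 114.8
at [ 0.5888 -0.268   0.0062] yaw -0.434 q7 -0.32 tilt [ 0.002 -0.001 -1.   ]
row xyz [-0.6111 -0.5564 -0.893 ] w [ 1.379e-01 -1.000e-04 -4.000e-04] dist 0.487 deg 49.6
```

Gripped, with an opening of 53.9 mm. I'll lift and carry it, stopping about 8 cm short so the wrist camera can see both the spindle and the collar.

servo_tool --targets '[{"x": -0.04, "y": 0, "z": 0, "wx": 0, "wy": 0, "wz": 0}, {"x": -0.14, "y": 0, "z": 0, "wx": 0, "wy": 0, "wz": 0}, {"x": -0.28, "y": 0, "z": 0, "wx": 0, "wy": 0, "wz": 0}, {"x": -0.4, "y": -0.05, "z": -0.08, "wx": 0, "wy": 0, "wz": 0}, {"x": -0.5, "y": -0.12, "z": -0.17, "wx": 0, "wy": 0, "wz": 0}, {"x": -0.55, "y": -0.2, "z": -0.28, "wx": 0, "wy": 0, "wz": 0}, {"x": -0.55, "y": -0.29, "z": -0.4, "wx": 0, "wy": 0, "wz": 0}, {"x": -0.55, "y": -0.38, "z": -0.51, "wx": 0, "wy": 0, "wz": 0}, {"x": -0.55, "y": -0.47, "z": -0.61, "wx": 0, "wy": 0, "wz": 0}, {"x": -0.55, "y": -0.556, "z": -0.69, "wx": 0, "wy": 0, "wz": 0}, {"x": -0.55, "y": -0.556, "z": -0.69, "wx": 0, "wy": 0, "wz": 0}, {"x": -0.55, "y": -0.556, "z": -0.69, "wx": 0, "wy": 0, "wz": 0}]'

```text
clock: 6.08
position: [0.5027, 0.0759, 0.2263]
tool_rot: [1.439, 1.568, -0.565]
force: [0.5, -0.7, -2.2]
grip_width: 0.0535
```

Run:
```python
from h import *
s=bot.observe();print(s["grip_width"],s["force"],s["moment"],s["qpos"])
plan((.5365,.150,.21),-.43)
cal=bot.get_calibration("wrist");im,d=bot.grab_frame("wrist")
P,uv=world("wrist",d,None,cal);C=im[uv[:,1],uv[:,0]].astype(int)
n=np.hypot(P[:,0]-.538,P[:,1]-.15)
for a,b in((.12,.13),(.13,.145),(.145,.163),(.163,.175)):
    m=(n<.035)&(P[:,2]>a)&(P[:,2]<b)
    if m.sum()>3: print("spin",a,m.sum(),P[m].mean(0).round(4),((P[m].min(0)+P[m].max(0))/2).round(4),np.ptp(P[m],axis=0).round(3))
R=Rt(s);L=(P-s["position"])@R
m=(C[:,2]>C[:,0]+40)&(np.abs(L).max(1)<.08)
print("collar tool frame",m.sum(),L[m].min(0).round(4),L[m].max(0).round(4),np.percentile(L[m],[2,50,98],axis=0).round(4))
np.savez("w3.npz",im=im,d=d,L=L,uv=uv)
cv2.imwrite("pics/w3.png",im[:,:,::-1])
```

```text
0.05348338267916307 [ 0.49324019 -0.67672196 -2.20210809] [-0.04644096 -0.00675337 -0.02078046] [ 0.03189595  0.36178249 -0.38253054  1.89592714  0.17094756  0.91307997
 -0.86644044]
at [0.5027 0.0759 0.2263] yaw -0.434 q7 -0.87 tilt [ 0.003 -0.002 -1.   ]
row xyz [ 0.0407 -0.0013 -0.2037] w [-0.0006  0.0001 -0.0005] dist 0.083 deg 0.3
spin 0.12 3626 [0.5375 0.1509 0.1266] [0.5375 0.1505 0.1248] [0.053 0.053 0.01 ]
spin 0.13 247 [0.5375 0.1499 0.1369] [0.5378 0.15   0.1374] [0.037 0.019 0.013]
spin 0.145 491 [0.5375 0.15   0.1595] [0.5375 0.1504 0.156 ] [0.02  0.019 0.014]
spin 0.163 350 [0.5374 0.1502 0.1656] [0.5373 0.1503 0.1659] [0.013 0.012 0.006]
collar tool frame 17843 [-0.0756 -0.0276 -0.0292] [0.0059 0.0264 0.0246] [[-0.0356 -0.0252 -0.0279]
 [-0.0342 -0.0006 -0.0061]
 [-0.0006  0.024   0.0208]]
```

View pics/w3.png

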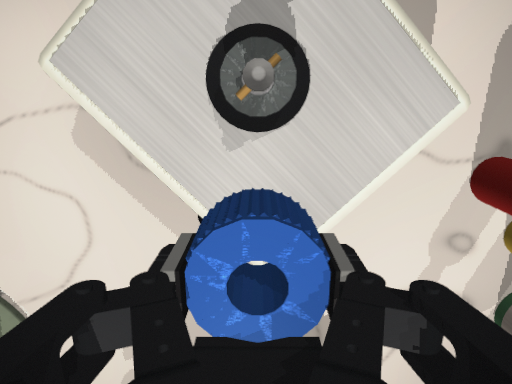

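The spindle is at (258,73) with its pin visible. The collar is held upright between the pads, with its bore at (257,288). I'll fit the bore centre in the tool frame.

Run:
```python
from h import *
z=np.load("w3.npz");L,uv,im=z["L"],z["uv"],z["im"]
C=im[uv[:,1],uv[:,0]].astype(int)
m=(C[:,2]>C[:,0]+40)&(abs(L[:,0]+.0345)<.004)&(np.hypot(L[:,1],L[:,2])<.03)
T=L[m];A=np.c_[T[:,1:],np.ones(len(T))];print("plane x=",np.linalg.lstsq(A,T[:,0],rcond=None)[0],len(T))
msk=np.zeros((384,512),np.uint8);msk[uv[m][:,1],uv[m][:,0]]=255
msk=cv2.morphologyEx(msk,cv2.MORPH_CLOSE,np.ones((3,3)))
cs,h=cv2.findContours(msk,cv2.RETR_CCOMP,cv2.CHAIN_APPROX_NONE)
lut={tuple(a):l for a,l in zip(uv[m],T)}
for c in cs:
    if len(c)<80: continue
    E=np.array([lut[tuple(p[0])] for p in c if tuple(p[0]) in lut])[:,1:]
    print(len(c),cv2.boundingRect(c),circ(E))
    print(" bore fit",circr(E,.0115,np.zeros(2)),"outer fit",circr(E,.0275,np.zeros(2)))
```

```text
plane x= [-0.00048525 -0.00872096 -0.03435723] 13096
456 (184, 211, 147, 132) (array([-0.00060043, -0.00162336]), np.float64(0.02714761360710473))
 bore fit [-0.00110506 -0.00299026] outer fit [-0.00057543 -0.00140171]
158 (227, 260, 62, 50) (array([-4.65033323e-04, -1.64422378e-05]), np.float64(0.011531453688992551))
 bore fit [-4.68120277e-04 -1.89412064e-05] outer fit [-0.01741825  0.01563378]
```

Bore centre in the tool frame is (y,z) = (−0.5, 0.0) mm, and the collar top is 34.4 mm above the TCP. That puts the TCP at z = 0.1426 resting on the pin, 0.1316 on the seat and 0.1216 fully home. Next I go over the spindle.

servo_tool --targets '[{"x": 0.0, "y": 0.0023, "z": -0.08, "wx": 0, "wy": 0, "wz": 0}, {"x": 0.02, "y": 0.0023, "z": -0.15, "wx": 0, "wy": 0, "wz": 0}, {"x": 0.05, "y": 0.0023, "z": -0.2048, "wx": 0, "wy": 0, "wz": 0}, {"x": 0.066, "y": 0.0023, "z": -0.2048, "wx": 0, "wy": 0, "wz": 0}, {"x": 0.066, "y": 0.0023, "z": -0.2048, "wx": 0, "wy": 0, "wz": 0}, {"x": 0.066, "y": 0.0023, "z": -0.2048, "wx": 0, "wy": 0, "wz": 0}]'

```text
clock: 6.88
position: [0.5384, 0.1482, 0.2001]
tool_rot: [1.377, 1.567, -0.63]
force: [-0.5, 0.3, -1.6]
grip_width: 0.0541
```

Run:
```python
from h import *
s=bot.observe();print(s["force"],s["moment"])
plan((.538,.1498,.148),-.434)
```

```text
[-0.48554212  0.34699422 -1.56473743] [-0.05067884 -0.06350939  0.02064241]
at [0.5384 0.1482 0.2001] yaw -0.436 q7 -1.01 tilt [ 0.003 -0.002 -1.   ]
row xyz [ 0.1302 -0.003  -0.0033] w [-0.0003  0.0001 -0.0006] dist 0.052 deg 0.2
```

servo_tool --targets '[{"x": 0.02, "y": -0.003, "z": -0.0035, "wx": 0, "wy": 0, "wz": -0.0005}, {"x": 0.045, "y": -0.003, "z": -0.0035, "wx": 0, "wy": 0, "wz": -0.0005}, {"x": 0.065, "y": -0.003, "z": -0.0035, "wx": 0, "wy": 0, "wz": -0.0005}, {"x": 0.085, "y": -0.003, "z": -0.0035, "wx": 0, "wy": 0, "wz": -0.0005}, {"x": 0.105, "y": -0.003, "z": -0.0035, "wx": 0, "wy": 0, "wz": -0.0005}, {"x": 0.12, "y": -0.003, "z": -0.0035, "wx": 0, "wy": 0, "wz": -0.0005}, {"x": 0.13, "y": -0.003, "z": -0.0035, "wx": 0, "wy": 0, "wz": -0.0005}, {"x": 0.13, "y": -0.003, "z": -0.0035, "wx": 0, "wy": 0, "wz": -0.0005}]'

```text
clock: 7.88
position: [0.538, 0.1499, 0.1479]
tool_rot: [0.222, 1.57, -1.785]
force: [-0.3, 0.1, -1.7]
grip_width: 0.0537
```

Run:
```python
from h import *
s=bot.observe();print(s["force"],s["moment"])
plan((.538,.1498,.1416),-.434)
```

```text
[-0.32737592  0.08590111 -1.73020709] [ 0.0004849  -0.01060102 -0.04173595]
at [0.538  0.1499 0.1479] yaw -0.436 q7 -1.04 tilt [-0.    -0.001 -1.   ]
row xyz [0.0158 0.0002 0.0002] w [-0.0003  0.0001 -0.    ] dist 0.006 deg 0.1
```

It is threaded with almost no side force. I'll lower it onto the pin.

servo_tool --targets '[{"x": 0.008, "y": 0, "z": 0, "wx": 0, "wy": 0, "wz": 0}, {"x": 0.013, "y": 0, "z": 0, "wx": 0, "wy": 0, "wz": 0}, {"x": 0.016, "y": 0, "z": 0, "wx": 0, "wy": 0, "wz": 0}, {"x": 0.016, "y": 0, "z": 0, "wx": 0, "wy": 0, "wz": 0}]'

```text
clock: 8.38
position: [0.5382, 0.15, 0.1425]
tool_rot: [1.196, 1.57, -0.811]
force: [-6.9, -1.8, 16.8]
grip_width: 0.0535
```

It rests on the pin at z = 0.1425, exactly as predicted. I'll search by turning toward +yaw under light pressure, 18° per call.

servo_tool --targets '[{"x": 0.0015, "y": 0, "z": 0, "wx": -0.0125, "wy": 0, "wz": 0}, {"x": 0.0015, "y": 0, "z": 0, "wx": -0.025, "wy": 0, "wz": 0}, {"x": 0.0015, "y": 0, "z": 0, "wx": -0.0375, "wy": 0, "wz": 0}, {"x": 0.0015, "y": 0, "z": 0, "wx": -0.05, "wy": 0, "wz": 0}]'

```text
clock: 8.88
position: [0.5382, 0.15, 0.1419]
tool_rot: [0.925, 1.57, -0.765]
force: [0.1, 0.1, -1.3]
grip_width: 0.0538
```

Run:
```python
from h import *
s=bot.observe();print(s["force"],s["moment"])
plan((.538,.1498,.1416),-.434)
```

```text
[ 0.12462921  0.13654076 -1.3455763 ] [0.00766209 0.04777484 0.0178543 ]
at [0.5382 0.15   0.1419] yaw -0.119 q7 -0.78 tilt [ 0.001 -0.001 -1.   ]
row xyz [ 0.0006 -0.0005  0.0005] w [ 0.0501  0.0001 -0.0002] dist 0.0 deg 18.0
```

The contact force has gone and z sits at the commanded height, so the keyway may already have been found. I'll probe downward to check.

servo_tool --targets '[{"x": 0.003, "y": 0, "z": 0, "wx": 0, "wy": 0, "wz": 0}, {"x": 0.006, "y": 0, "z": 0, "wx": 0, "wy": 0, "wz": 0}, {"x": 0.006, "y": 0, "z": 0, "wx": 0, "wy": 0, "wz": 0}]'

```text
clock: 9.25
position: [0.5382, 0.15, 0.1393]
tool_rot: [0.809, 1.57, -0.882]
force: [0.2, 0.6, -1.0]
grip_width: 0.0538
```

It is 3 mm below the pin-rest height with no force, so the keyways are over the pin. Next I go down to the seat.

servo_tool --targets '[{"x": 0.008, "y": 0, "z": 0, "wx": 0, "wy": 0, "wz": 0}, {"x": 0.014, "y": 0, "z": 0, "wx": 0, "wy": 0, "wz": 0}, {"x": 0.02, "y": 0, "z": 0, "wx": 0, "wy": 0, "wz": 0}, {"x": 0.025, "y": 0, "z": 0, "wx": 0, "wy": 0, "wz": 0}, {"x": 0.025, "y": 0, "z": 0, "wx": 0, "wy": 0, "wz": 0}]'

```text
clock: 9.88
position: [0.5382, 0.15, 0.1294]
tool_rot: [0.759, 1.57, -0.932]
force: [-0.9, -0.4, 3.1]
grip_width: 0.0536
```

Run:
```python
from h import *
s=bot.observe();print(s["force"],s["moment"])
plan((.538,.1498,.1216),-.119)
```

```text
[-0.94485019 -0.391076    3.0901683 ] [-0.13515274  0.47406381 -0.03306265]
at [0.5382 0.15   0.1294] yaw -0.120 q7 -0.79 tilt [ 0.001 -0.001 -1.   ]
row xyz [ 0.0194 -0.0004  0.0004] w [-0.0002  0.0001 -0.0001] dist 0.008 deg 0.1
```

It is now on the sprung seat and the spring is pushing back about 4.5 N. I'll push it home.

servo_tool --targets '[{"x": 0.006, "y": 0, "z": 0, "wx": 0, "wy": 0, "wz": 0}, {"x": 0.012, "y": 0, "z": 0, "wx": 0, "wy": 0, "wz": 0}, {"x": 0.017, "y": 0, "z": 0, "wx": 0, "wy": 0, "wz": 0}, {"x": 0.02, "y": 0, "z": 0, "wx": 0, "wy": 0, "wz": 0}, {"x": 0.0225, "y": 0, "z": 0, "wx": 0, "wy": 0, "wz": 0}, {"x": 0.0225, "y": 0, "z": 0, "wx": 0, "wy": 0, "wz": 0}, {"x": 0.0225, "y": 0, "z": 0, "wx": 0, "wy": 0, "wz": 0}]' --squeeze 100

```text
clock: 10.75
position: [0.5383, 0.15, 0.1221]
tool_rot: [1.022, 1.569, -0.67]
force: [-13.4, -4.6, 39.5]
grip_width: 0.0534
```

Run:
```python
from h import *
s=bot.observe();print(s["force"],s["moment"],s["position"])
cal=bot.get_calibration("wrist");im,d=bot.grab_frame("wrist")
P,uv=world("wrist",d,None,cal);C=im[uv[:,1],uv[:,0]].astype(int)
n=np.hypot(P[:,0]-.5375,P[:,1]-.15)
m=(n<.026)&(n>.014)&(C[:,2]>C[:,0]+40);print("collar top z",np.median(P[m,2]))
m=(n<.009);print("tip z",np.percentile(P[m,2],[50,90,99]))
cv2.imwrite("pics/w4.png",im[:,:,::-1])
```

```text
[-13.44304775  -4.55118419  39.51152454] [-0.99719507  3.20464749  0.02349131] [0.53829252 0.15003179 0.12205548]
collar top z 0.15660053032649165
tip z [0.16327463 0.1668153  0.16772945]
```

View pics/w4.png

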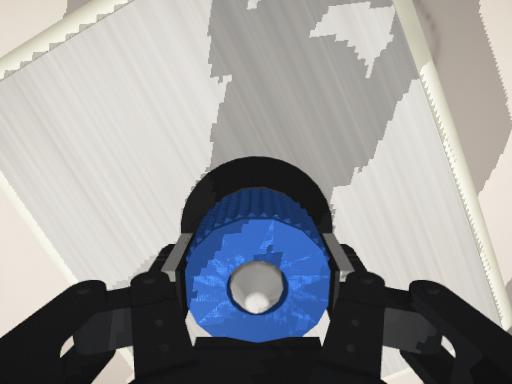

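The wrist view shows the collar at (258,285) with the spindle tip standing out of its bore. Its top is about 10 mm below the tip, and at 39 N against a 10 N spring it is hard on the stop. I'll ease the push to a moderate level and confirm it stays down.

servo_tool --targets '[{"x": 0.0028, "y": 0, "z": 0, "wx": 0, "wy": 0, "wz": 0}, {"x": 0.0028, "y": 0, "z": 0, "wx": 0, "wy": 0, "wz": 0}, {"x": 0.0028, "y": 0, "z": 0, "wx": 0, "wy": 0, "wz": 0}, {"x": 0.0028, "y": 0, "z": 0, "wx": 0, "wy": 0, "wz": 0}]'

```text
clock: 11.3
position: [0.5382, 0.15, 0.1221]
tool_rot: [1.031, 1.568, -0.661]
force: [-11.2, -4.3, 31.3]
grip_width: 0.0535
```

Run:
```python
from h import *
s=bot.observe();print(s["clock"],s["force"],s["moment"],s["position"],s["grip_width"])
```

```text
11.3 [-11.17861831  -4.32247373  31.31287028] [-0.76942508  2.60608377  0.03772706] [0.53824377 0.15003223 0.12213231] 0.05346910336077734
```

It holds at z = 0.1221 although the push fell by 8 N, so this is a rigid stop. It reads 0.5 mm higher than predicted, so I'll relieve the side load and see whether it goes further.

servo_tool --targets '[{"x": 0.003, "y": -0.0015, "z": 0.0, "wx": 0, "wy": 0, "wz": 0}, {"x": 0.003, "y": -0.0015, "z": 0.0, "wx": 0, "wy": 0, "wz": 0}, {"x": 0.003, "y": -0.0015, "z": 0.0, "wx": 0, "wy": 0, "wz": 0}, {"x": 0.003, "y": -0.0015, "z": 0.0, "wx": 0, "wy": 0, "wz": 0}]'

```text
clock: 11.8
position: [0.5382, 0.15, 0.1221]
tool_rot: [1.205, 1.566, -0.487]
force: [-6.3, -4.0, 27.8]
grip_width: 0.0532
```

Run:
```python
from h import *
s=bot.observe();print(s["clock"],s["force"],s["moment"],s["position"],Rt(s)[:,0])
z=s["position"][2]
im,d=bot.grab_frame("scene")
for q in bot.trace("scene","collar_mid")[:1]:
    P,_=world("scene",d,q["mask"]);print(q["confidence"],np.percentile(P,[2,50,98],axis=0).round(4))
cv2.imwrite("pics/s2.png",cv2.resize(im[140:240,200:330][:,:,::-1],(780,600),interpolation=cv2.INTER_CUBIC))
```

```text
11.8 [-6.32361299 -3.96601991 27.83117162] [-0.8601236   1.69178037  0.03547933] [0.53818666 0.15003497 0.12214551] [ 0.00387227 -0.0020486  -0.9999904 ]
0.67 [[0.4923 0.1226 0.0979]
 [0.5543 0.1657 0.1417]
 [0.5682 0.1785 0.1582]]
```

View pics/s2.png

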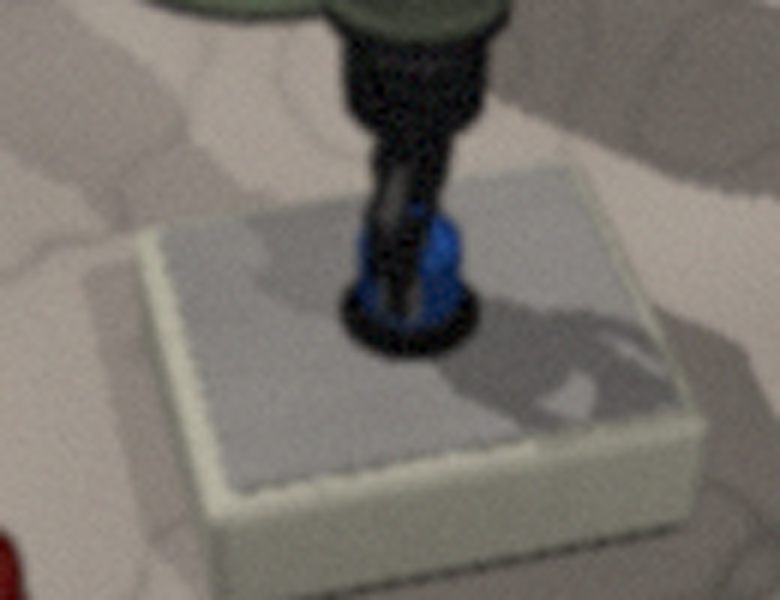

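The scene view shows the collar down at about (410,265), with a dark ring at (410,310) that looks wider than the collar. I'll check its height to be sure the fingertips aren't resting on it.

Run:
```python
from h import *
s=bot.observe()
for cam in("wrist","top0","scene"):
    if cam=="top0": z=np.load("top.npz");im,d=z["im"],z["d"];P,uv=world("top",d)
    else:
        cal=bot.get_calibration(cam);im,d=bot.grab_frame(cam);P,uv=world(cam,d,None,cal)
    C=im[uv[:,1],uv[:,0]].astype(int)
    c=np.array([.5375,.15]);n=np.hypot(*(P[:,:2]-c).T)
    for r in range(22,46,3):
        m=(n>r/1e3)&(n<(r+3)/1e3)&(P[:,2]<.135)&(C.max(1)<60)
        m2=(n>r/1e3)&(n<(r+3)/1e3)&(P[:,2]<.135)
        if m.sum(): print(cam,r,"dark",m.sum(),np.percentile(P[m,2],[5,50,95]).round(4),"all",m2.sum(),np.percentile(P[m2,2],[5,50,95]).round(4))
```

```text
wrist 25 dark 540 [0.1027 0.1039 0.1132] all 856 [0.1029 0.105  0.133 ]
wrist 28 dark 899 [0.1028 0.1038 0.1052] all 1645 [0.1029 0.1048 0.1337]
wrist 31 dark 1115 [0.1027 0.1037 0.1048] all 1174 [0.1028 0.1038 0.1142]
wrist 34 dark 1246 [0.1027 0.1037 0.1048] all 1270 [0.1028 0.1038 0.1049]
wrist 37 dark 1323 [0.1027 0.1037 0.1048] all 1369 [0.1027 0.1037 0.1048]
wrist 40 dark 146 [0.1023 0.1035 0.1048] all 1530 [0.0998 0.1008 0.1037]
top0 22 dark 51 [0.1238 0.1274 0.1299] all 51 [0.1238 0.1274 0.1299]
top0 25 dark 54 [0.102  0.1254 0.1296] all 54 [0.102  0.1254 0.1296]
top0 28 dark 59 [0.1017 0.1047 0.1071] all 59 [0.1017 0.1047 0.1071]
top0 31 dark 67 [0.1008 0.1046 0.1066] all 67 [0.1008 0.1046 0.1066]
top0 34 dark 77 [0.1004 0.1041 0.1074] all 77 [0.1004 0.1041 0.1074]
top0 37 dark 75 [0.1008 0.1046 0.1083] all 80 [0.1009 0.1045 0.1083]
top0 40 dark 9 [0.0996 0.1012 0.1045] all 89 [0.0979 0.1016 0.1049]
scene 22 dark 9 [0.1002 0.1014 0.1024] all 9 [0.1002 0.1014 0.1024]
scene 25 dark 29 [0.1003 0.103  0.1154] all 41 [0.1005 0.1101 0.1288]
scene 28 dark 42 [0.0991 0.1102 0.1275] all 57 [0.1005 0.115  0.1319]
scene 31 dark 26 [0.1003 0.1021 0.1281] all 26 [0.1003 0.1021 0.1281]
scene 34 dark 32 [0.1    0.102  0.1264] all 35 [0.1001 0.1022 0.1279]
scene 37 dark 26 [0.1004 0.1021 0.1039] all 40 [0.0971 0.1016 0.1038]
scene 40 dark 2 [0.1039 0.1177 0.1315] all 37 [0.097  0.1001 0.1036]
```

The dark flange's top is at 0.104 m, 18 mm below the fingertips, so the collar itself is on the seat's stop. The wrist depth reads about 0.7 mm high, which puts the collar top at about 0.156, the fully-home height. I'm handing in while holding it.

Run:
```python
from h import *
s=bot.observe();print(s["clock"],s["position"],s["force"]);print(bot.job_done())
```

```text
12.0 [0.53819945 0.14999126 0.12216666] [-6.17014865 -4.75300411 28.29413295]
the job is handed in; nothing more can be done
None
```

The collar is on the spindle, keyed over the cross pin, and pushed down against the seat's stop. I handed in at 12.0 s with the gripper still holding it there. Nothing else on the counter was touched.

**How it went:** I threaded the collar on with almost no side force, rested it on the pin, and turned it about 18° toward +yaw. The contact force then vanished and the collar dropped freely to the seat.

**Last checks:**
- **On the stop:** it is held at about 28 N against the 10 N spring. The height did not change when I eased the push from 39 to 28 N, so it is on a rigid stop.
- **Height from the arm:** the tool reading (0.1221 m) is about 0.5 mm above the predicted home height. Relieving the side load did not change that.
- **Height from the camera:** the collar top is about 10 mm below the spindle tip, which matches fully home. The fingertips are about 18 mm clear of the flange below, so they are not what stopped it.
- **Side force:** about 8 N remained on the tool at hand-in.

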